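# Close the two paste jars with the lids that fit

## Task

Two blue stoneware jars stand open in the paper workshop. Find the wooden lid that fits each one and put it on, so that its plug is fully home in the mouth and the lid lies flat on the rim; let go of it. Do not knock a jar over.

Things in the scene. Friction and masses are not known exactly. Their poses are not given: they have to be found in the camera images.
- small_jar_mouth (a point): Centre of the mouth, level with the rim, of the smaller open jar: loose blue stoneware cylinder, 0.7 kg, 64 mm outside diameter, 90 mm tall, mouth 48 mm across, wall and floor 8 mm. z points up out of the jar. A third jar nearby is closed already (lid and knob on it) and not part of the job.
- large_jar_mouth (a point): Centre of the mouth, level with the rim, of the larger open jar: the same blue stoneware (0.9 kg), 78 mm outside diameter, 90 mm tall, mouth 62 mm across, wall and floor 8 mm. z points up out of the jar.
- small_lid_knob (a point): Knob centre of the smallest of three look-alike wooden lids; fits the smaller jar. Plug 20 mm tall (tapers 44 mm to 26 mm at the foot), pale flange 60 mm across, 6 mm thick, upright dark knob 26 mm across, 48 mm tall. Stands on its plug. Point is 50 mm above the foot, 24 above the flange top, 30 above the jar's rim once seated. z up along the knob. 60 g.
- large_lid_knob (a point): Knob centre of the middle-sized wooden lid; fits the larger jar. Same heights, knob and axes; plug tapers 58 mm to 40 mm at the foot, flange 74 mm across, 80 g. Point is 50 mm above the foot, 24 above the flange top, 30 above the jar's rim once seated. The third lid (flange 88 mm) is too big for either jar and not needed.
There are look-alikes about, which are no part of the job. What is shaped like the part that bears large_lid_knob but purple is not meant.

How it is judged:
At the end, for the whole second after the job is handed in: Each of the two lids sits on its own jar: knob centre within 10 mm sideways of the mouth's centre, flange within 4 mm of lying on the rim, lid within 7 degrees of the jar's axis, both jars standing upright (within 6 degrees) (horizontal distance between small_lid_knob and small_jar_mouth below 0.01 m and z of small_lid_knob in the frame of small_jar_mouth between 0.025 and 0.034 m and angle between the z axis of small_lid_knob and the z axis of small_jar_mouth, either way round below 0.12 rad and horizontal distance between large_lid_knob and large_jar_mouth below 0.01 m and z of large_lid_knob in the frame of large_jar_mouth between 0.025 and 0.034 m and angle between the z axis of large_lid_knob and the z axis of large_jar_mouth, either way round below 0.12 rad and angle between each of small_jar_mouth, large_jar_mouth's own z axis and vertical below 0.1 rad); the robot touches nothing.
It fails at once if a jar is knocked over (angle between any of small_jar_mouth, large_jar_mouth's own z axis and vertical above 0.7 rad).
It also fails if it takes over 54 s, if anything falls off the work surface, if the arm or the gripper's body presses on something with over 40 N, if the wrist force passes 120 N, or if a joint passes its speed limit or range.

## Robot

A 7-joint arm with a two-finger parallel gripper is mounted at the origin on the work surface. World frame = base frame: x ahead of the robot, y to its left, z up, the work surface at z = 0. Lengths are in m, angles in rad, forces in N, time in s.
With the tool pointing down it reaches from about 0.4 to 0.85 m from the base axis. Payload 4.5 kg.
Tool frame: the origin (TCP) lies at the very end of the fingers, on their centre line; the grasp point (between the pads) lies env.grip_point_offset behind it (env.grip_point_offset is the distance from the TCP to the grasp point, in m); z points along the fingers, y is the line along which they close (so a half turn about z gives the same grasp; the last joint's range is limited). The gripper opens to 85 mm and grips with 20 to 120 N. Pads are 22 mm wide; open, the fingers measure 114 mm over their backs; the gripper's body (76 mm by 85 mm) begins 54 mm behind the grasp point. The pads swing forward as they close: fully open they stand 13 mm farther back than shut.
Start: joints at [-1.109, 0.689, -0.195, 1.565, 0.157, 0.902, -0.215], TCP at [0.259, 0.569, 0.231] pointing down, gripper open.
Joint ranges: [-3.01, 3.01], [-0.46, 2.08], [-1.47, 1.51], [0.13, 2.56], [-1, 4.14], [0.04, 2.09], [-2.66, 2.66]. Speed limits (rad/s): [2.57, 2.57, 3.14, 3.14, 3.14, 3.14, 3.14].

## Interface

Orientations are given as a 3x3 rotation matrix whose columns are the frame's x, y, z axes.
In Python, from rig import env gives the robot as it stands. The module is installed in compiled form; this text tells all that it offers. Calls block until the motion is done:
- env.move_pose(position, orientation): joint-space move of the TCP to a pose.
- env.move_linear(position, orientation=None, vel=0.15): straight line of the TCP; orientation=None keeps the orientation; vel is the mean speed in m/s.
- env.set_joints(angles): joint-space move.
- env.gripper_open() and env.close(newtons=None): open the fingers fully, or close them until they stop; newtons is the grip in N (None keeps the last).
- env.pause(seconds).
- env.solve_ik(position, orientation): joint angles nearest the present ones, or None.
- env.observe(): the state.
- env.capture(name): name is "scene" or "top"; returns a dict with "frame" (384x512x3 uint8, blue, green, red), "fx", "fy", "cx", "cy" (pixels), "xyz" and "rotation" of the camera in the world. Camera axes: x right, y down, z forward; pixel columns grow to the right and rows downward; lengths in m; the calibration is good to about 2 mm. A picture is of the moment at which its call begins. There is no depth.
A pose or a line that the arm cannot do raises env.MotionError and nothing moves.
- env.job_done(): hands the job in; it is judged then, once.
Trained networks look in a picture, given as the dict that the camera call returned (one of the last four; its "shot" number tells which), for a name from the list of things; names that differ only in an ending like _2 or _b are one class to them, and where a whole thing is asked for, a point or a joint stands for the part that bears it (a point fixed in the world has none). Each returns a list of dicts, best first, with "score" (0 to 1); they miss things now and then, are a little off and sometimes report something else, mostly with a low value. They report only what shows in the picture. A call takes as long as a camera call. They do not tell look-alikes from the thing itself.
- env.look_for(picture, query): "location" ([x, y, z] in m, in world coordinates, good to about 4 mm: the middle of the surface that is visible of it).
- env.trace(picture, query): "region" (384x512 bool, what is visible of it).
- env.landmark_of(picture, query): "location" ([x, y, z] in m, in world coordinates, good to about 4 mm: a listed point, or the origin of a listed thing).
The state is a dict: "t": time; "joint_positions": joint angles; "joint_velocities": joint speeds; "joint_efforts": joint torques, N m; "eef_pos": TCP position; "tcp_rot": TCP orientation; "wrist_force": force on the tool from outside, world axes, zero at the start; "wrist_torque": the same for the moment, N m; "finger_gap": finger opening in m; "gripper_force": force on a finger pad.
Only numpy, scipy, OpenCV 4.12 (cv2) and the standard library are available. Lean on these libraries where they do the work, as an engineer would, in place of code of your own. Each camera call takes 0.05 s, during which the arm holds its last target. There are 200 camera calls.

## Working session

There is one attempt and no reset: what is moved stays moved. The work goes in short steps, each a Python script; the robot and the scene stay as the last script left them, time stands still between calls to the robot, and variables do not carry over. Pictures are saved under pics/ and viewed, at most 10 in all, crops included, and the job is handed in when it is done.

```bash
mkdir -p pics
python3 - <<'E'
from rig import env
import cv2,numpy as np
np.set_printoptions(precision=4,suppress=True)
for n in ("scene","top"):
    p=env.capture(n); cv2.imwrite(f"pics/{n}0.png",p["frame"])
    R=np.array(p["rotation"]);t=np.array(p["xyz"]);print(n,t,p["fx"],p["cx"],p["cy"])
    for q in ("small_jar_mouth","large_jar_mouth","small_lid_knob","large_lid_knob"):
        for d in env.landmark_of(p,q):
            c=R.T@(np.array(d["location"])-t); print(q,np.array(d["location"]),round(d["score"],2),"px",(p["fx"]*c[0]/c[2]+p["cx"]).round(),(p["fy"]*c[1]/c[2]+p["cy"]).round())
print(env.grip_point_offset, env.observe()["t"])
E
```

```text
scene [ 0.8238 -0.547   0.8239] 453.41101403387916 260.6640091027918 200.08123168532816
small_jar_mouth [ 0.6278 -0.0169  0.0928] 0.72 px 298.0 227.0
large_jar_mouth [0.6305 0.1922 0.0894] 0.76 px 336.0 164.0
small_lid_knob [ 0.4896 -0.2242  0.0479] 0.96 px 188.0 293.0
large_lid_knob [0.3777 0.1401 0.0474] 0.93 px 230.0 158.0
large_lid_knob [0.4697 0.2342 0.0461] 0.83 px 280.0 146.0
large_lid_knob [0.3566 0.2776 0.0506] 0.81 px 248.0 122.0
large_lid_knob [0.4894 0.1228 0.0446] 0.72 px 267.0 177.0
top [0.368  0.0197 1.2347] 479.4726073160873 251.4052685612408 194.00574827238978
small_jar_mouth [ 0.6273 -0.0191  0.09  ] 0.65 px 268.0 149.0
large_jar_mouth [0.6315 0.1927 0.0894] 0.84 px 181.0 146.0
small_lid_knob [ 0.4894 -0.23    0.0509] 0.87 px 351.0 209.0
large_lid_knob [0.4671 0.2262 0.05  ] 0.93 px 167.0 214.0
large_lid_knob [0.3517 0.2767 0.0533] 0.82 px 144.0 261.0
large_lid_knob [0.4926 0.121  0.0513] 0.8 px 210.0 205.0
large_lid_knob [0.3708 0.1362 0.0502] 0.66 px 202.0 254.0
0.0187 0.5
```

View pics/scene0.png

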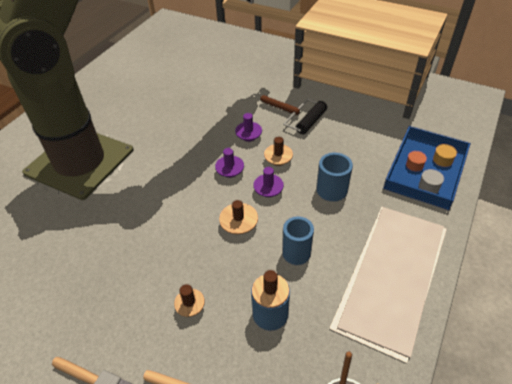

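View pics/top0.png

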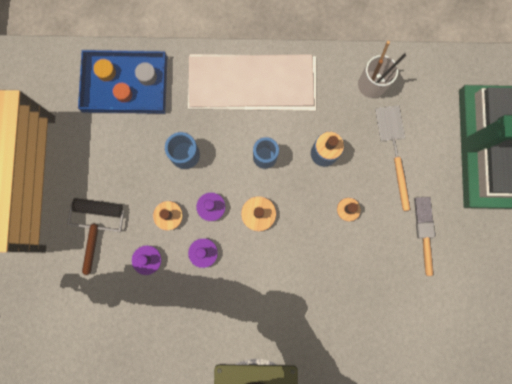

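The scene picture shows open jars at (335,176) and (297,240), with the closed jar at (270,300). In the top picture these are at (182,149), (266,152) and (328,148).

Lid candidates in the top picture:
- wooden (349,209), smallest
- wooden (168,215), middle
- wooden (259,213), biggest
- purple (211,207), (203,253) and (146,260), not meant

I choose (349,209) for the small jar and (168,215) for the large jar. I'll check their flange diameters and centres by colour, using one crop.

```bash
cat > h.py <<'E'
from rig import env
import cv2,numpy as np
np.set_printoptions(precision=4,suppress=True)
def ray(p,u,v,z):
    R=np.array(p["rotation"]);t=np.array(p["xyz"])
    d=R@np.array([(u-p["cx"])/p["fx"],(v-p["cy"])/p["fy"],1]); return t+d*(z-t[2])/d[2]
def pale(p):
    h=cv2.cvtColor(p["frame"],cv2.COLOR_BGR2HSV); return cv2.inRange(h,(8,80,120),(25,255,255))
def circ(p,m,uv,z,r=26):
    """world centre and diameter of the blob of mask m near pixel uv, seen at height z"""
    k=np.zeros_like(m);cv2.circle(k,uv,r,255,-1)
    c=max(cv2.findContours(m&k,0,1)[0],key=cv2.contourArea)
    c=cv2.convexHull(c)
    w=np.array([ray(p,u,v,z)[:2] for u,v in c[:,0]],np.float32)
    A=np.c_[2*w,np.ones(len(w))];s=np.linalg.lstsq(A,(w**2).sum(1),rcond=None)[0]
    return s[:2],2*np.sqrt(s[2]+s[:2]@s[:2])
E
python3 - <<'E'
from h import *
p=env.capture("top")
m=pale(p)
for n,uv in (("small",(349,209)),("mid",(168,215)),("big",(259,213))): print(n,*circ(p,m,uv,.026))
h=cv2.cvtColor(p["frame"],cv2.COLOR_BGR2HSV); b=cv2.inRange(h,(95,90,30),(120,255,255))
for n,uv in (("sj",(266,152)),("lj",(182,149))):
    print(n,h[uv[1],uv[0]],*circ(p,b,uv,.09))
for n in("small_jar_mouth","large_jar_mouth"):
    for d in env.trace(p,n)[:2]:
        mm=d["region"].astype(np.uint8)*255; print(n,d["score"],mm.sum()/255,cv2.boundingRect(mm))
f=p["frame"][120:240,130:375]; cv2.imwrite("pics/crop.png",cv2.resize(f,None,fx=3.2,fy=3.2,interpolation=cv2.INTER_CUBIC))
E
```

```text
small [ 0.4905 -0.2282] 0.060770919719597485
mid [0.4671 0.2295] 0.07496315204296292
big [ 0.476  -0.0001] 0.08910762362619981
sj [106  56 101] [ 0.6249 -0.014 ] 0.05808399916863742
lj [107  64 100] [0.6275 0.1938] 0.07313140101938365
small_jar_mouth 0.75 625.0 (253, 138, 25, 31)
large_jar_mouth 0.71 1020.0 (165, 132, 35, 38)
```

View pics/crop.png

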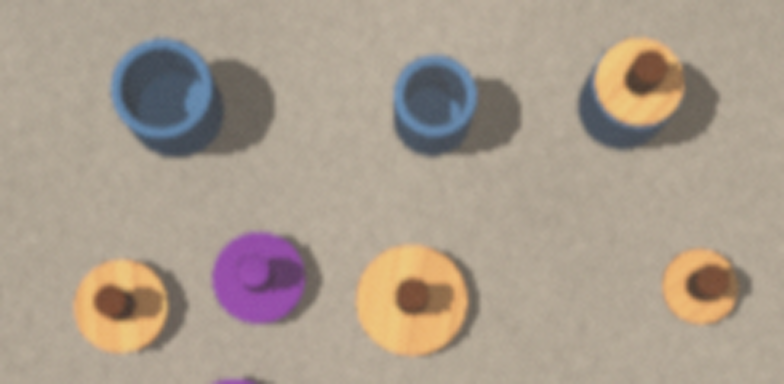

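The crop confirms the choice. The flanges measure 61, 75 and 89 mm, so the small lid at crop (700,287) and the middle lid at (121,305) are right. The jar rims are bright blue at crop (435,97) and (162,90). Next I'll fit the rims, grasp the small lid and lift it.

```bash
cat >> h.py <<'E'
LID={"small":(.4905,-.2282),"large":(.4671,.2295)}
JPX={"small":(266,150),"large":(181,148)}
DOWN=np.array([[0,1,0],[1,0,0],[0,0,-1.]])   # fingers close along world x
def rim(p,n):
    h=cv2.cvtColor(p["frame"],cv2.COLOR_BGR2HSV)
    return circ(p,cv2.inRange(h,(95,80,120),(120,255,255)),JPX[n],.09)
def orient(pos):
    q=np.array(env.observe()["joint_positions"]);best=None
    for s in(1,-1):
        R=DOWN@np.diag([s,s,1.]); j=env.solve_ik(pos,R)
        if j is not None:
            c=abs(np.array(j)-q).max()
            if best is None or c<best[0]: best=(c,R)
    return best[1]
def st(tag):
    s=env.observe();print(tag,"t",round(s["t"],2),np.array(s["eef_pos"]),"gap",round(s["finger_gap"],4),"F",np.array(s["wrist_force"]))
def pick(n):
    x,y=LID[n]; R=orient([x,y,.15])
    env.move_pose([x,y,.15],R); env.move_linear([x,y,.036],vel=.12); st("down")
    env.close(40); st("closed"); env.move_linear([x,y,.24],vel=.2); st("up")
E
python3 - <<'E'
from h import *
p=env.capture("top")
for n in JPX: print(n,*rim(p,n))
pick("small")
p=env.capture("scene");cv2.imwrite("pics/s1.png",p["frame"])
E
```

```text
small [ 0.6247 -0.014 ] 0.060163944126854364
large [0.6275 0.1938] 0.07448236034699214
down t 4.72 [ 0.491  -0.2284  0.0366] gap 0.0853 F [-0.0725 -0.8255  1.3526]
closed t 5.3 [ 0.4906 -0.2283  0.0363] gap 0.0249 F [-0.1034 -0.101   3.9684]
up t 6.47 [ 0.4897 -0.2279  0.239 ] gap 0.0253 F [-0.0085  0.4849  0.5682]
```

View pics/s1.png

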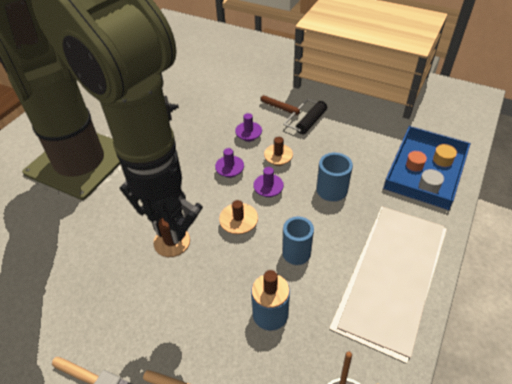

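The small lid hangs level in the gripper at (171,242), and the jars have not moved. Next I'll lower it onto the small jar.

```bash
cat >> h.py <<'E'
JAR={"small":(.6255,-.015),"large":(.628,.1935)}
def place(n):
    x,y=JAR[n]; R=np.array(env.observe()["tcp_rot"]); R=DOWN*np.sign((R*DOWN).sum()+2) if 0 else DOWN@np.diag([*(np.sign(R[1,0])*np.ones(2)),1.])
    env.move_pose([x,y,.22],R); env.move_linear([x,y,.145],vel=.15); st("above")
    for z in np.arange(.140,.1055,-.004):
        env.move_linear([x,y,z],vel=.06)
        F=np.array(env.observe()["wrist_force"])
        if np.linalg.norm(F)>12: break
    st("lowered")
E
python3 - <<'E'
from h import *
place("small")
p=env.capture("scene");cv2.imwrite("pics/s2.png",cv2.resize(p["frame"][130:330,200:400],None,fx=3,fy=3))
E
```

```text
above t 8.16 [ 0.626  -0.016   0.1457] gap 0.025 F [ 0.1594 -0.4464  0.6215]
lowered t 10.41 [ 0.6255 -0.015   0.1078] gap 0.0253 F [ 0.4246 -0.2027 -0.1581]
```

View pics/s2.png

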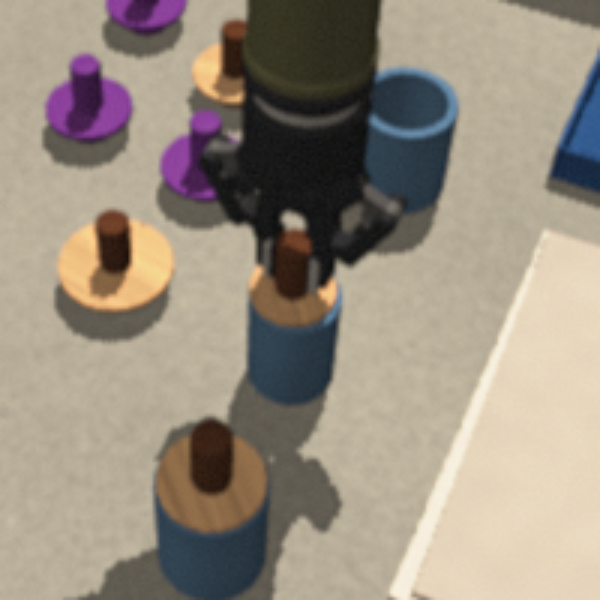

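The plug is inside the jar, with the lid level about 2 mm above the rim (crop 293,290). I'll release it, retreat and fetch the middle lid.

```bash
cat >> h.py <<'E'
def release(n):
    x,y=JAR[n]; env.gripper_open(); env.move_linear([x,y,.24],vel=.2); st("released")
E
python3 - <<'E'
from h import *
release("small")
pick("large"); place("large")
p=env.capture("scene");cv2.imwrite("pics/s3.png",cv2.resize(p["frame"][80:330,180:430],(600,600)))
E
```

```text
released t 11.88 [ 0.6246 -0.0151  0.239 ] gap 0.0854 F [ 0.2552  0.0071 -0.2024]
down t 14.15 [0.4676 0.2296 0.0366] gap 0.0853 F [0.3204 0.0644 0.4459]
closed t 14.72 [0.4672 0.2296 0.0362] gap 0.0249 F [-0.0804  0.0319  2.0193]
up t 15.89 [0.4664 0.229  0.2391] gap 0.0254 F [-1.1213 -0.3418 -0.2106]
above t 17.24 [0.6282 0.1943 0.1459] gap 0.0249 F [ 0.0475 -0.6951 -1.0408]
lowered t 19.49 [0.6279 0.1935 0.1077] gap 0.0252 F [ 0.5205 -0.7672 -0.4817]
```

View pics/s3.png

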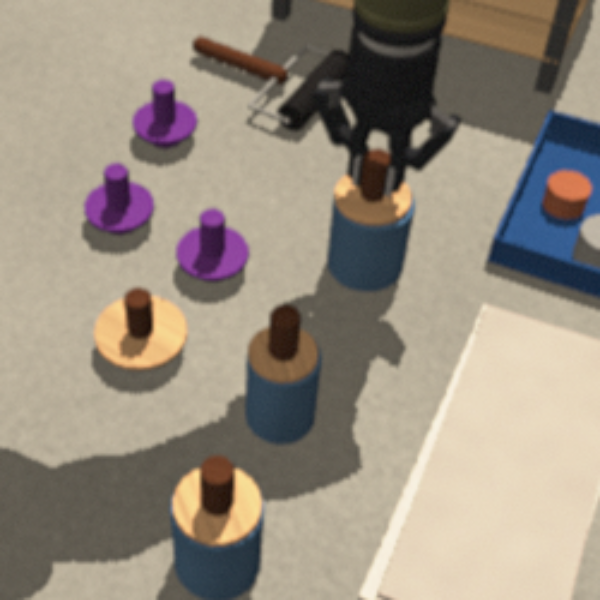

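The small lid is seated flat on its jar at crop (283,355), and the large lid is in its jar's mouth at (372,198). I'll release it, move clear and check both.

Run:
```python
from h import *
release("large")
env.move_pose([.45,.15,.35],np.array(env.observe()["tcp_rot"])); env.pause(.5); st("clear")
p=env.capture("scene");cv2.imwrite("pics/s4.png",cv2.resize(p["frame"][120:290,250:420],(600,600)))
for q in ("small_lid_knob","large_lid_knob"):
    print(q,[(np.array(d["location"]),round(d["score"],2)) for d in env.landmark_of(p,q)])
```

```text
released t 20.97 [0.6271 0.1932 0.2388] gap 0.0857 F [ 0.2393  0.2437 -0.0574]
clear t 22.32 [0.4501 0.15   0.3498] gap 0.0854 F [-0.0732 -0.0057  0.1452]
small_lid_knob [(array([ 0.6221, -0.0127,  0.1196]), 0.92)]
large_lid_knob [(array([0.6309, 0.1944, 0.1195]), 0.95), (array([0.3787, 0.1399, 0.0495]), 0.86), (array([0.3579, 0.2799, 0.0508]), 0.82), (array([0.4912, 0.1238, 0.0486]), 0.61)]
```

View pics/s4.png

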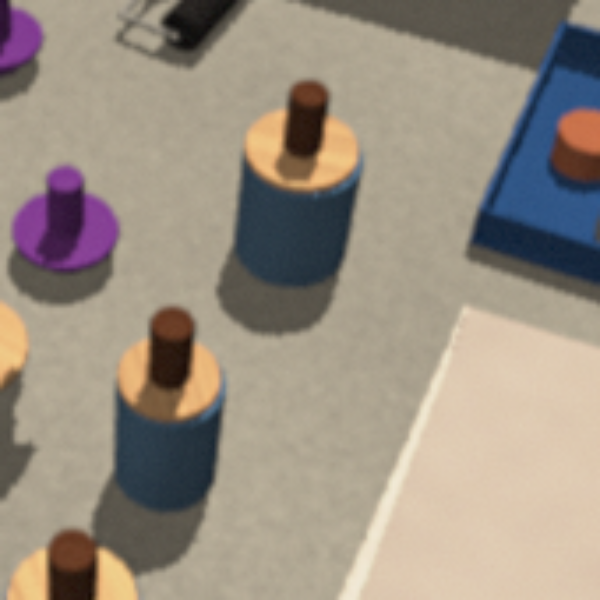

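Both lids lie flat and centred on upright jars (crop 170,380 and 302,150). The knobs are at z = 0.12, as they should be when seated.

```bash
python3 -c "
from rig import env
print(env.job_done())"
```

```text
the job is handed in; nothing more can be done
None
```

Both lids are on their jars, flat and released, and I handed the job in with the robot's clock at about 22 s of the 54 s allowed; the judge's result was not shown.

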